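# Hold a milling block square in the jig corner

### The job

Pick up the ivory milling block and set it flat on the plate of the squaring jig, with one long side along the long fence and its steel stub pointing away from the short fence. Slide it home until it sits flush against both fences at once, and finish while still holding it there with a light, steady push on both fences: do not let go, do not ram it, and leave the blue block and the stone cast where they are.

Things in the scene. Friction and masses are not known exactly. Their poses are not given: they have to be found in the camera images.
- ivory_block_center (a point): centre (half-way up, 22 mm above the underside) of the ivory block: milling block, a plain 64 x 28 x 44 mm (x, y, z) ivory cuboid, standing on its long narrow edge; a steel stub (an 18 mm disc 2 mm thick, then a pin 8 mm in diameter, 14 mm out in all) sticks out level from its +x end, 24 mm above the underside. About 0.16 kg (varies), loose on the bench. Axes are the block's: x along its 64 mm length towards the stub, y across its 28 mm width (grip it there), z up
- ivory_block_stub (a point): outer end of the ivory block's stub, 46 mm from the block's centre along its x; axes as the block's
- ivory_block: the same ivory block; origin at the centre of its underside, axes as above. Pressed down, it rubs on the plate (friction about 0.6), so lower it lightly before sliding it; a push of 5 to 15 N on each fence is right.
- jig_corner (a point): inner corner of the squaring jig, on the top face of its plate (10 mm above the bench). x runs from the corner along the long fence, y runs from the corner along the short fence, z up. The jig is bolted down: an aluminium plate 134 x 100 x 10 mm reaching from -12 to 122 mm in x and -14 to 86 mm in y, with two rigid dark steel fences 12 mm thick that rise 12 mm above it. Seated in the corner, the block's centre is at x 32, y 14, z 22 mm from this point
- long_fence: the long dark fence; its inner face is the plane y = 0 of the jig corner, from x = 6 to 118 mm; 12 mm high above the plate. Origin as the jig corner
- short_fence: the short dark fence; its inner face is the plane x = 0 of the jig corner, from y = 6 to 76 mm; 12 mm high above the plate. Origin as the jig corner
- blue_block: bystander: milling block, a plain 64 x 28 x 44 mm (x, y, z) blue cuboid, standing on its long narrow edge; a steel stub (an 18 mm disc 2 mm thick, then a pin 8 mm in diameter, 14 mm out in all) sticks out level from its +x end, 24 mm above the underside; origin at the centre of its underside; it stands at the other of the two places beside the jig. Leave it
- cast: bystander: yellowish stone dental cast, 58 x 65 x 33 mm, loose, at the right-hand edge of the bench; origin at the centre of its underside. Leave it
Not all that is in view belongs to the job. What is shaped like the ivory_block but purple or yellow is not meant.

How it is judged:
On the way, in this order (a step that is already met when the one before it is completed fails the run):
1. the ivory block is lifted off the bench by the fingers (height (world z) of ivory_block_center above 0.042 m and contact force between ivory_block and the fingers above 1 N), for 0.1 s.
2. the ivory block stands flat on the plate, flush and pressed against both fences, stub outward (contact force between ivory_block and long_fence above 1 N and contact force between ivory_block and short_fence above 1 N and x of ivory_block_center in the frame of jig_corner between 0.029 and 0.035 m and y of ivory_block_center in the frame of jig_corner between 0.011 and 0.017 m and z of ivory_block_center in the frame of jig_corner below 0.025 m and angle between ivory_block_center's own z axis and vertical below 0.04 rad and angle between the x axis of ivory_block_center and the x axis of jig_corner, either way round below 0.04 rad and x of ivory_block_stub in the frame of jig_corner above 0.06 m and contact force between ivory_block and the fingers above 1 N), for 0.3 s.
At the end, for the whole second after the job is handed in: For the last second the block is flat on the plate (3 mm, 0.04 rad), parallel to the long fence (0.04 rad), stub away from the short fence, centre within 3 mm of its seat, pressing on each fence with over 1 N, held by the fingers (over 1 N) and at rest (all of step 2 and linear speed of ivory_block below 0.01 m/s); the arm keeps its last pose, push and grip.
It fails at once if the ivory block is rammed against a fence (over 60 N) (contact force between ivory_block and long_fence above 60 N or contact force between ivory_block and short_fence above 60 N).
It fails at once if the blue block or the cast is moved by more than 20 mm (distance of any of blue_block, cast from where it was at the start of the episode above 0.02 m).
It also fails if it takes over 67 s, if anything falls off the work surface, if the arm or the gripper's body presses on something with over 40 N, if the wrist force passes 120 N, or if a joint passes its speed limit or range.

### The arm

A 6-joint arm with a two-finger parallel gripper is mounted at the origin on a cart in front of the work surface, level with it; the furniture and walls round the work are solid. World frame = base frame: x ahead of the robot, y to its left, z up, the work surface at z = 0. Lengths are in m, angles in rad, forces in N, time in s.
With the tool pointing down it reaches from about 0.35 to 0.775 m from the base axis. Payload 5.5 kg.
Tool frame: the origin (TCP) lies midway between the tips of the shut fingers; the grasp point (between the pads) lies 19 mm behind it; x points along the fingers, y is the direction in which the jaws open and shut, and the axes are right-handed (so a half turn about x gives the same grasp; the last joint's range is limited). The gripper opens to 85 mm and grips with 20 to 120 N. Pads are 22 mm wide; open, the fingers measure 114 mm over their backs; the gripper's body (76 mm by 85 mm) begins 54 mm behind the grasp point. The pads swing forward as they close: fully open they stand 13 mm farther back than shut.
Start: joints at [-1.266, 0.313, 0.046, 1.304, 0, 1.431], TCP at [0.247, -0.519, 0.231] pointing down, gripper open.
Joint ranges: [-2.76, 2.76], [-0.86, 1.69], [-1.03, 1.26], [-2.2, 2.34], [-1.47, 1.5], [-3.14, 3.14]. Speed limits (rad/s): [2.57, 2.57, 3.14, 3.14, 3.14, 3.14].

### API

Orientations are given as a unit quaternion [w, x, y, z].
In Python, from workcell import env, optics, order, models gives the robot as it stands. The module is installed in compiled form; this text tells all that it offers.
- The arm moves only by the tool servo_tool, never from a script. Its argument "moves" is a list of rows, each a list of 5 numbers: the shift along the tool's x, y, z in cm, then the turn about the tool's x in rad, then the closure, from -1 (fully open) to 1 (shut). A call has exactly 10 rows; each row shifts and turns the commanded pose from where the row before left it, along the tool's axes as they then stand; what a row does not reach is not made up. A row lasts 1/8 s, in which the tool goes at most 62.5 mm and 10.7 degrees, less where a joint would pass 70% of its speed; a pose out of reach is approached as far as the arm can. A call is refused whole if a number of a shift passes 6.25 or a number of a turn 0.188, either way. A call with a gripper value outside its range is refused whole. The fingers move at their own pace and stop on an object; "grip_force" is the grip in N (left out, the last holds). Time passes only in rows, so rows that do not move let the fingers close, or fill a call up. It gives the time, the measured TCP pose, the force and the opening at its end, in the units of the state.
- env.get_state(): the state, without advancing time (a new reading comes with each control period).
- optics.read_camera(name): name is "side" or "top"; returns a dict with "pixels" (420x560x3 uint8, blue, green, red), "vertical_fov" (degrees; the focal length in pixels is half the picture's height over the tangent of half this angle, whatever the lens; pixels are square), "cx", "cy" (the principal point, pixels), "extrinsics" (4x4, takes a point from world to camera coordinates). Camera axes: x right, y up, looking along -z (the intrinsics and any distortion apply to the point x, -y, -z); pixel columns grow to the right and rows downward; lengths in m; the calibration is good to about 2 mm. A picture is of the moment at which its call begins. There is no depth.
- order.hand_in(): hands the job in, once; it reports no verdict.
Trained networks look in a picture, given as the dict that the camera call returned (one of the last four; its "shot" number tells which), for a name from the list of things; names that differ only in an ending like _2 or _b are one class to them, and where a whole thing is asked for, a point or a joint stands for the part that bears it (a point fixed in the world has none). Each returns a list of dicts, best first, with "conf" (0 to 1); they miss things now and then, are a little off and sometimes report something else, mostly with a low value. They report only what shows in the picture. A call takes as long as a camera call. They do not tell look-alikes from the thing itself.
- models.outline_of(name, picture): "pixels" (420x560 bool, what is visible of it) and "location" ([column, row] in pixels, amid what is visible of it).
- models.pinpoint(name, picture): "location" ([column, row] in pixels: a listed point, or the origin of a listed thing).
The state is a dict: "clock": time; "joint_pos": joint angles; "qvel": joint speeds; "tau": joint torques, N m; "tcp_pos": TCP position; "orientation": TCP orientation; "wrist_force": force on the tool from outside, world axes, zero at the start; "ft_torque": the same for the moment, N m; "finger_gap": finger opening in m.
Only numpy, scipy, OpenCV 4.12 (cv2) and the standard library are available. Lean on these libraries where they do the work, as an engineer would, in place of code of your own. Each camera call takes 0.05 s, during which the arm holds its last target.

## Working session

There is one attempt and no reset: what is moved stays moved. The work goes in short steps, Python scripts to look and compute and a tool call to move; the robot and the scene stay as the last step left them, time stands still between calls to the robot, and variables do not carry over. Pictures are saved under pics/ and viewed, and the job is handed in when it is done.

Besides the shell and the picture viewer there is one more tool, called after ">>>" by a JSON object that holds its "name" and its "arguments". servo_tool: Moves the arm, as the interface text tells. Its arguments: {"type":"object","properties":{"moves":{"type":"array"},"grip_force":{"type":"number"}},"required":["moves"]}

```bash
mkdir -p pics; python3 - <<'E'
from workcell import env, optics, order, models
import cv2,numpy as np
s=env.get_state(); print(s)
for n in("top","side"):
    p=optics.read_camera(n); cv2.imwrite(f"pics/{n}0.png",p["pixels"])
    print(n,{k:v for k,v in p.items() if k!="pixels"})
    for q in("ivory_block","ivory_block_center","ivory_block_stub","jig_corner","blue_block","cast"):
        print(q,[(np.round(r["location"],1),round(r["conf"],2)) for r in models.pinpoint(q,p)])
E
```

```text
{'clock': 0.0, 'joint_pos': array([-1.26556866e+00,  3.13992933e-01,  4.49659559e-02,  1.30359553e+00,
        1.28045835e-06,  1.43120378e+00]), 'qvel': array([ 0.00062943,  0.00089757,  0.00103129, -0.00135555,  0.00023341,
        0.00095968]), 'tau': array([ 2.24345663e-04, -4.80630434e+01,  2.98530471e+01,  1.95757969e-02,
       -5.41233294e-05,  7.85283220e-06]), 'tcp_pos': array([ 0.24725909, -0.51855135,  0.23040779]), 'orientation': array([-0.15533078, -0.68963655, -0.15661773,  0.68974247]), 'wrist_force': array([-0.1586188 , -0.43776179, -0.56304862]), 'ft_torque': array([ 0.01272639, -0.02333318, -0.03820722]), 'finger_gap': 0.08529509154122307}
top {'vertical_fov': 47.15002257210213, 'cx': 283.5250813591975, 'cy': 217.2405958759568, 'extrinsics': array([[ 0.06622218, -0.99780265, -0.00211933,  0.17515877],
       [ 0.97758027,  0.0644543 ,  0.20045562, -0.52090689],
       [-0.19987855, -0.01534643,  0.97970049, -0.8665381 ],
       [ 0.        ,  0.        ,  0.        ,  1.        ]]), 'shot': 1}
ivory_block [(array([190.9, 187.5]), 0.77), (array([166.8, 236.9]), 0.73
[... 649 characters left out ...]
-0.04977751,  0.82160543,  0.56787915, -1.08615222],
       [ 0.        ,  0.        ,  0.        ,  1.        ]]), 'shot': 2}
ivory_block [(array([285.1, 329.4]), 0.9), (array([228.5, 307.8]), 0.72), (array([232.2, 207.8]), 0.69), (array([311.1, 240.3]), 0.63)]
ivory_block_center [(array([233.1, 293.8]), 0.67), (array([285.9, 319.5]), 0.65), (array([311.3, 227.4]), 0.63)]
ivory_block_stub [(array([271.6, 298.6]), 0.84), (array([327.4, 238. ]), 0.76), (array([233.9, 314.9]), 0.62)]
jig_corner [(array([231.1, 209.9]), 0.95), (array([229.9, 306.4]), 0.75), (array([234.1, 319.5]), 0.71), (array([232.5, 209.5]), 0.6)]
blue_block [(array([316.5, 284.1]), 0.8)]
cast [(array([295.6, 182.5]), 0.98)]
```

View pics/top0.png

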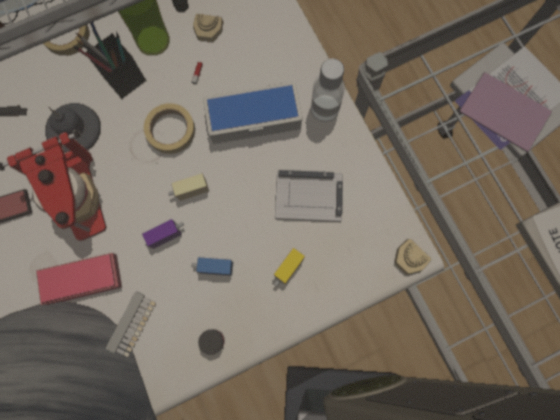

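View pics/side0.png

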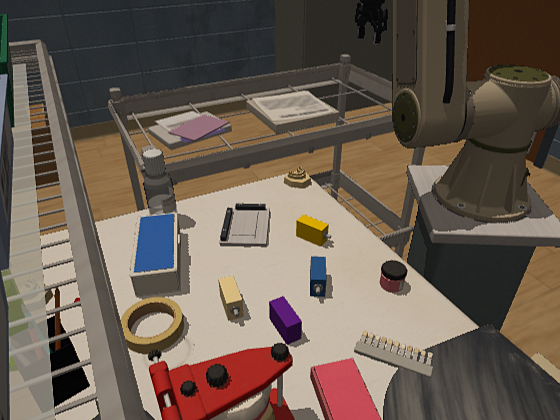

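Top view candidates: pale ivory at (190,187), purple (162,234), blue (214,267), vivid yellow (289,266). By colour, I choose the one at (190,187), which is (231,297) in the side view. The jig is at (310,195). I'll check this in close crops.

```bash
cat > h.py <<'E'
import numpy as np,cv2
def cam(p):
    h=p["pixels"].shape[0]; f=h/2/np.tan(np.radians(p["vertical_fov"])/2)
    return f,p["cx"],p["cy"],np.array(p["extrinsics"])
def proj(p,X):
    f,cx,cy,E=cam(p); X=np.atleast_2d(X); c=X@E[:3,:3].T+E[:3,3]
    return np.c_[cx+f*c[:,0]/-c[:,2], cy-f*c[:,1]/-c[:,2]]
def ray(p,uv,z):
    f,cx,cy,E=cam(p); d=np.array([(uv[0]-cx)/f,-(uv[1]-cy)/f,-1]); R=E[:3,:3]
    o=-R.T@E[:3,3]; d=R.T@d; return o+d*(z-o[2])/d[2]
def crop(p,u,v,w,h,k,name):
    c=p["pixels"][max(0,v-h):v+h,max(0,u-w):u+w]; cv2.imwrite(name,cv2.resize(c,None,fx=k,fy=k,interpolation=cv2.INTER_CUBIC))
E
python3 - <<'E'
from workcell import *
from workcell import env,optics,models
from h import *
T=optics.read_camera("top");S=optics.read_camera("side")
crop(T,190,187,30,20,10,"pics/tb.png");crop(T,310,195,45,35,8,"pics/tj.png")
crop(S,231,297,30,30,10,"pics/sb.png");crop(S,246,225,40,30,9,"pics/sj.png")
print(cam(T)[0],cam(S)[0])
print("corner",ray(T,(337.6,178.3),.01),ray(S,(231.1,209.9),.01))
print("stub",ray(T,(166.7,194.5),.024),ray(S,(233.9,314.9),.024))
print("center",ray(T,(189.2,185.8),.022),ray(S,(233.1,293.8),.022))
print("under",ray(T,(190.9,187.5),.0),ray(S,(228.5,307.8),.0))
for n,p in(("t",T),("s",S)):
  for r in models.outline_of("ivory_block",p): print(n,r["location"],r["conf"],r["pixels"].sum())
print("base tcp check blue",ray(T,(218.1,267.6),0),ray(S,(316.5,284.1),0)," cast",ray(T,(410,260),0),ray(S,(295.6,182.5),0))
E
```

```text
481.243009445438 435.21180277177143
corner [0.60491034 0.1053922  0.01      ] [0.60524314 0.11084106 0.01      ]
stub [0.54494212 0.44492222 0.024     ] [0.55073523 0.44363885 0.024     ]
center [0.56625115 0.40250917 0.022     ] [0.5594994 0.3927065 0.022    ]
under [0.56860231 0.40354913 0.        ] [0.56724194 0.40610052 0.        ]
t [161.9, 232.1] 0.87 640
t [190.0, 183.8] 0.68 620
t [290.4, 266.8] 0.57 627
s [285.6, 319.8] 0.97 999
s [312.6, 231.8] 0.84 770
s [230.9, 299.2] 0.62 779
s [298.4, 178.5] 0.58 399
base tcp check blue [0.40887319 0.33257646 0.        ] [0.40874434 0.33686945 0.        ]  cast [ 0.449056  -0.0463414  0.       ] [ 0.45759756 -0.03943445  0.        ]
```

```bash
python3 -c "
import cv2,numpy as np
a=[cv2.resize(cv2.imread('pics/'+n+'.png'),(400,300)) for n in('tb','tj','sb','sj')]
cv2.imwrite('pics/m0.png',np.vstack([np.hstack(a[:2]),np.hstack(a[2:])]))"
```

```text
(no output)
```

View pics/m0.png

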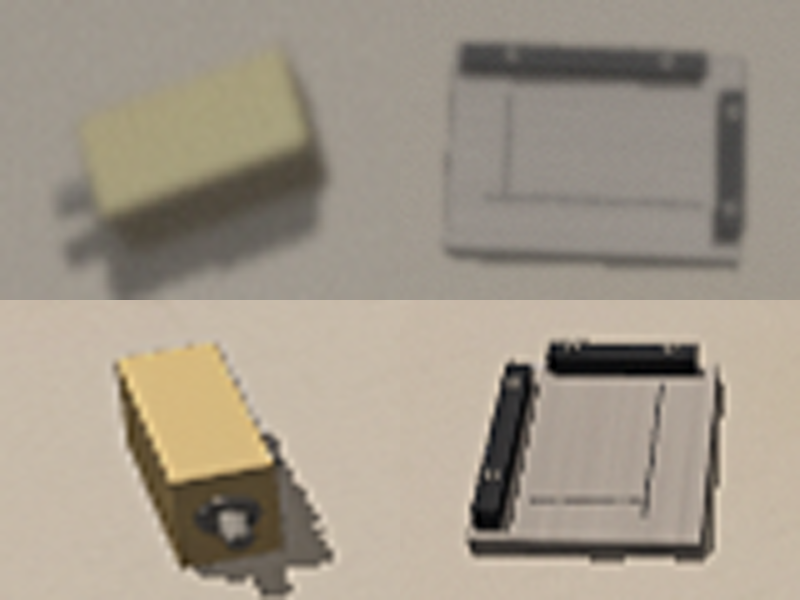

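The pale block at (190,187) is ivory with its stub to the left, towards world +y. The jig corner is at the top right of the plate, with the long fence on the far side. Next I'll fit poses by silhouette.

```bash
cat > fit.py <<'E'
from h import *
from scipy.optimize import minimize
K=4
def box(x0,x1,y0,y1,z0,z1): return np.array([[x,y,z] for x in(x0,x1) for y in(y0,y1) for z in(z0,z1)],float)/1000
def pose(P,q,z0=0):
    c,s=np.cos(q[2]),np.sin(q[2]); return np.c_[q[0]+c*P[:,0]-s*P[:,1],q[1]+s*P[:,0]+c*P[:,1],P[:,2]+z0]
def rend(p,boxes,win):
    u0,v0,u1,v1=win; m=np.zeros(((v1-v0)*K,(u1-u0)*K),np.uint8)
    for B in boxes:
        h=cv2.convexHull(((proj(p,B)-[u0,v0]+.5)*K-.5).astype(np.float32)).reshape(-1,2)
        cv2.fillConvexPoly(m,np.round(h*16).astype(np.int32),255,shift=4)
    return cv2.resize(m,(u1-u0,v1-v0),interpolation=cv2.INTER_AREA)/255.
def fit(cams,boxes,q0,z0=0):
    # cams: list of (p,mask(0..1),win)
    def f(q):
        q=np.array([q[0],q[1],q[2]*10]); return sum(np.abs(rend(p,[pose(B,q,z0) for B in boxes],w)-m).sum() for p,m,w in cams)
    best=None
    for s in(.01,.004,.002):
        x=np.array([q0[0],q0[1],q0[2]/10]) if best is None else best.x
        best=minimize(f,x,method="Nelder-Mead",options=dict(initial_simplex=np.vstack([x]+[x+s*np.eye(3)[i] for i in range(3)]),xatol=1e-5,fatol=1e-3,maxiter=600))
    return np.array([best.x[0],best.x[1],best.x[2]*10]),best.fun
BLOCK=[box(-32,32,-14,14,0,44)]
E
cat > v.py <<'E'
from workcell import env,optics,models
from fit import *
T=optics.read_camera("top");S=optics.read_camera("side")
def win(p,c): u,v=map(int,c); return (u-40,v-40,u+40,v+40)
def bm(p,w):
    I=cv2.GaussianBlur(p["pixels"],(3,3),0)[w[1]:w[3],w[0]:w[2]].astype(int)
    hsv=cv2.cvtColor(I.astype(np.uint8),cv2.COLOR_BGR2HSV)
    return hsv
for n,p,c in(("T",T,(190,187)),("S",S,(231,297))):
    w=win(p,c);h=bm(p,w); print(n,"blk",h[40,40],"bg",h[70,10],h[5,70]); 
    for o in ((0,0),(5,15),(10,-5),(12,10)): print(o,h[40+o[1],40+o[0]],end=" ")
    cv2.imwrite(f"pics/sat{n}.png",cv2.resize(h[:,:,1],None,fx=5,fy=5,interpolation=cv2.INTER_NEAREST))
for n,p,c in(("T",T,(309,196)),("S",S,(246,225))):
    w=win(p,c);h=bm(p,w); cv2.imwrite(f"pics/val{n}.png",cv2.resize(h[:,:,2],None,fx=5,fy=5,interpolation=cv2.INTER_NEAREST))
E
python3 v.py; python3 -c "
import cv2,numpy as np
a=[cv2.resize(cv2.imread('pics/'+n+'.png'),(300,300)) for n in('satT','satS','valT','valS')]
cv2.imwrite('pics/m1.png',np.vstack([np.hstack(a[:2]),np.hstack(a[2:])]))"
```

```text
T blk [ 25  63 166] bg [ 16  27 160] [ 20  26 146]
(0, 0) [ 25  63 166] (5, 15) [ 17  27 134] (10, -5) [ 24  63 167] (12, 10) [ 19  27 103] S blk [ 20 104 214] bg [ 18  38 197] [ 16  38 199]
(0, 0) [ 20 104 214] (5, 15) [ 17  33 145] (10, -5) [ 17  36 197] (12, 10) [ 17  50 102]
```

View pics/m1.png

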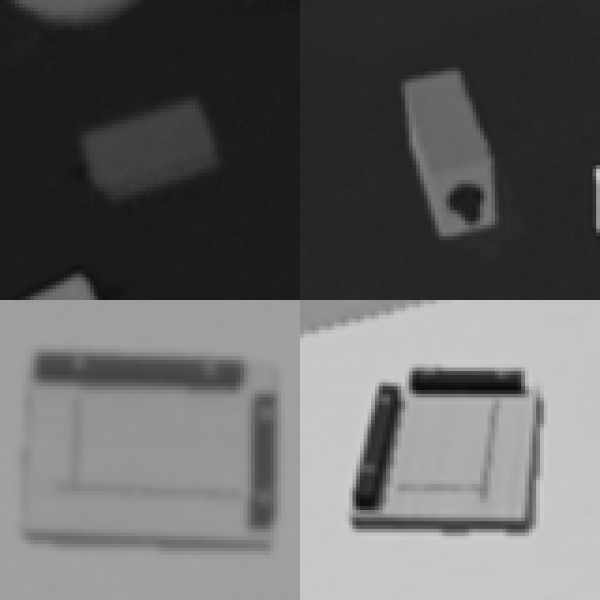

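```bash
cat > m.py <<'E'
from workcell import env,optics,models
from fit import *
T=optics.read_camera("top");S=optics.read_camera("side")
def comp(m,near=None):
    n,l,st,ce=cv2.connectedComponentsWithStats(m.astype(np.uint8))
    return n,l,st,ce
def soft(ch,bg,fg): return np.clip((ch.astype(float)-bg)/(fg-bg),0,1)
def bmask(p,c,r,th):
    w=(c[0]-r,c[1]-r,c[0]+r,c[1]+r)
    h=cv2.cvtColor(p["pixels"],cv2.COLOR_BGR2HSV)[w[1]:w[3],w[0]:w[2]]
    m=(cv2.GaussianBlur(h[:,:,1],(3,3),0)>th).astype(np.uint8)
    n,l=cv2.connectedComponents(m); m=(l==l[r,r]).astype(np.uint8)
    cs,_=cv2.findContours(m,cv2.RETR_EXTERNAL,cv2.CHAIN_APPROX_NONE); cv2.drawContours(m,cs,-1,1,-1)
    return p,m.astype(float),w
def fmask(p,c,r,th):
    w=(c[0]-r,c[1]-r,c[0]+r,c[1]+r)
    v=p["pixels"].max(2)[w[1]:w[3],w[0]:w[2]]
    m=(v<th).astype(np.uint8); n,l,st,_=cv2.connectedComponentsWithStats(m)
    o=np.argsort(-st[1:,4])[:2]+1; print("fence comps",st[o,4])
    m=np.isin(l,o).astype(np.uint8); m=cv2.morphologyEx(m,cv2.MORPH_CLOSE,np.ones((3,3),np.uint8))
    return p,m.astype(float),w
if __name__=="__main__":
    tb=bmask(T,(190,187),35,46);sb=bmask(S,(231,297),35,70)
    q0=(.566,.402,np.arctan2(.445-.4025,.545-.566))
    for n,c in(("T",[tb]),("S",[sb]),("TS",[tb,sb])): q,e=fit(c,BLOCK,q0); print("block",n,q.round(4),round(e,1),sum(x[1].sum() for x in c))
    F=[box(6,118,-12,0,0,12),box(-12,0,6,76,0,12)]
    tf=fmask(T,(309,196),45,115);sf=fmask(S,(246,225),45,75)
    for n,c in(("T",[tf]),("S",[sf]),("TS",[tf,sf])): q,e=fit(c,F,(.605,.108,1.55),.01); print("jig",n,q.round(4),round(e,1),sum(x[1].sum() for x in c))
E
python3 m.py
```

```text
block T [0.5649 0.4004 1.9832] 76.5 616.0
block S [0.5633 0.4012 1.9494] 40.8 785.0
block TS [0.5636 0.4008 1.949 ] 123.6 1401.0
fence comps [452 241]
fence comps [200 172]
jig T [0.6019 0.1087 1.5941] 62.7 699.0
jig S [0.6023 0.1112 1.6009] 77.7 388.0
jig TS [0.602  0.1088 1.5968] 138.8 1087.0
```

```bash
cat > st.py <<'E'
from workcell import env
import numpy as np,sys
from scipy.spatial.transform import Rotation as R
def st():
    s=env.get_state(); q=s["orientation"]; M=R.from_quat([*q[1:],q[0]]).as_matrix()
    return s,M
def show(goal=None):
    s,M=st(); yw=np.arctan2(M[1,1],M[0,1])
    print("t",round(s["clock"],2),"tcp",s["tcp_pos"].round(4),"yaw(y)",round(yw,4),"xaxis",M[:,0].round(4),"F",s["wrist_force"].round(2),"gap",round(s["finger_gap"],4),"j6",s["joint_pos"].round(2))
    if goal is not None: print("shift cm tool",(M.T@(np.array(goal)-s["tcp_pos"])*100).round(2))
    return s,M,yw
if __name__=="__main__":
    a=[float(x) for x in sys.argv[1:]]
    _,M,_=show(a[:3] if a else None); print(M.round(3))
E
python3 st.py .564 .401 .15
python3 - <<'E'
from workcell import optics
from h import *
T=optics.read_camera("top")
for n,c in dict(purple=(162,228),tape=(168,128),bottle=(327,95),boxc=(255,108)).items(): print(n,ray(T,c,.044))
E
```

```text
t 1.1 tcp [ 0.2474 -0.5191  0.2313] yaw(y) -1.126 xaxis [-0.e+00 -1.e-04 -1.e+00] F [ 0.21  0.3  -0.06] gap 0.0854 j6 [-1.27  0.31  0.05  1.3  -0.    1.43]
shift cm tool [  8.13 -69.44 -68.17]
[[-0.     0.43  -0.903]
 [-0.    -0.903 -0.43 ]
 [-1.     0.     0.   ]]
purple [0.47360642 0.44094691 0.044     ]
tape [0.67717119 0.45273325 0.044     ]
bottle [0.76919808 0.13783823 0.044     ]
boxc [0.73140131 0.2818494  0.044     ]
```

>>> {"name": "servo_tool", "arguments": {"moves": [[0,0,0,-0.168,-0.3],[0,0,0,-0.168,-0.3],[0,0,0,-0.168,-0.3],[0,0,0,-0.168,-0.3],[0,0,0,-0.168,-0.3],[0,0,0,-0.168,-0.3],[0,0,0,-0.168,-0.3],[0,0,0,-0.168,-0.3],[0,0,0,-0.168,-0.3],[0,0,0,0,-0.3]]}}

```text
clock: 2.4
tcp_pos: [0.2474, -0.5191, 0.2313]
orientation: [0.586, 0.395, 0.586, -0.395]
wrist_force: [-0.8, 0.3, -0.2]
finger_gap: 0.0554
```

```bash
python3 st.py .564 .401 .15
```

```text
t 2.4 tcp [ 0.2474 -0.5191  0.2313] yaw(y) 0.3842 xaxis [ 1.e-04 -1.e-04 -1.e+00] F [-0.78  0.26 -0.18] gap 0.0554 j6 [-1.27  0.31  0.05  1.3   0.   -0.08]
shift cm tool [  8.12  63.84 -73.44]
[[ 0.     0.927  0.375]
 [-0.     0.375 -0.927]
 [-1.     0.     0.   ]]
```

>>> {"name": "servo_tool", "arguments": {"moves": [[0,3.5,-4,0,-0.3],[0,3.5,-4,0,-0.3],[0,3.5,-4,0,-0.3],[0,3.5,-4,0,-0.3],[0,3.5,-4,0,-0.3],[0,3.5,-4,0,-0.3],[0,3.5,-4,0,-0.3],[0,3.5,-4,0,-0.3],[0,3.5,-4,0,-0.3],[0,3.5,-4,0,-0.3]]}}

```text
clock: 3.65
tcp_pos: [0.4215, -0.0151, 0.2316]
orientation: [0.586, 0.396, 0.585, -0.396]
wrist_force: [0.7, -0.7, -0.4]
finger_gap: 0.0555
```

```bash
python3 st.py .564 .401 .12
```

```text
t 3.65 tcp [ 0.4215 -0.0151  0.2316] yaw(y) 0.3823 xaxis [ 1.2e-03 -5.0e-04 -1.0e+00] F [ 0.65 -0.66 -0.4 ] gap 0.0555 j6 [-0.23  0.02 -0.31  1.24 -0.    0.96]
shift cm tool [ 11.16  28.73 -33.3 ]
[[ 0.001  0.928  0.373]
 [-0.     0.373 -0.928]
 [-1.     0.001  0.001]]
```

>>> {"name": "servo_tool", "arguments": {"moves": [[0,3.2,-3.7,0,-0.3],[0,3.2,-3.7,0,-0.3],[0,3.2,-3.7,0,-0.3],[0,3.2,-3.7,0,-0.3],[2,3.2,-3.7,0,-0.3],[2,3.2,-3.7,0,-0.3],[2,3.2,-3.7,0,-0.3],[2,3.2,-3.7,0,-0.3],[2,3.2,-3.7,0,-0.3],[1,0,0,0,-0.3]]}}

```text
clock: 4.9
tcp_pos: [0.5621, 0.4028, 0.1182]
orientation: [0.586, 0.394, 0.587, -0.395]
wrist_force: [-0.9, -0.4, 0.2]
finger_gap: 0.0555
```

```bash
python3 - <<'E'
from workcell import optics
from h import *
from st import show
T=optics.read_camera("top");S=optics.read_camera("side")
a=[]
for p,c in((T,(190,187)),(S,(231,285))):
    c2=cv2.resize(p["pixels"][c[1]-40:c[1]+40,c[0]-45:c[0]+45],None,fx=4.4,fy=4.4,interpolation=cv2.INTER_CUBIC);a.append(c2)
cv2.imwrite("pics/g0.png",np.hstack(a))
show([.564,.401,.02])
E
```

```text
t 5.0 tcp [0.5612 0.3997 0.1189] yaw(y) 0.3848 xaxis [-0.0034 -0.0024 -1.    ] F [ 0.42 -0.65  0.51] gap 0.0554 j6 [ 0.5   0.59  0.19  1.18 -0.    1.69]
shift cm tool [ 9.89  0.35 -0.03]
```

View pics/g0.png

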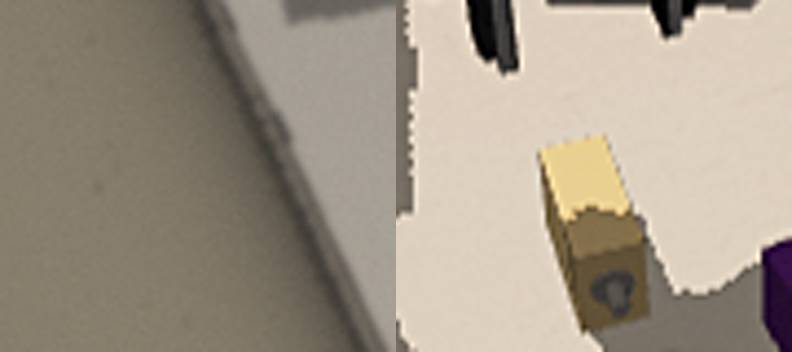

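>>> {"name": "servo_tool", "arguments": {"moves": [[2,0.3,0,0,-0.3],[2,0,0,0,-0.3],[2,0,0,0,-0.3],[1.5,0,0,0,-0.3],[1,0,0,0,-0.3],[0.8,0,0,0,-0.3],[0.5,0,0,0,-0.3],[0.4,0,0,0,-0.3],[0,0,0,0,-0.3],[0,0,0,0,-0.3]]}}

```text
clock: 6.25
tcp_pos: [0.5654, 0.4015, 0.0195]
orientation: [0.587, 0.395, 0.587, -0.395]
wrist_force: [-0.8, 0.3, 0.5]
finger_gap: 0.0556
```

```bash
cat > look.py <<'E'
import sys
from workcell import optics
from h import *
from st import show
u,v,n=int(sys.argv[1]),int(sys.argv[2]),sys.argv[3]
S=optics.read_camera("side")
cv2.imwrite(f"pics/{n}.png",cv2.resize(S["pixels"][v-45:v+45,u-60:u+60],None,fx=6,fy=6,interpolation=cv2.INTER_CUBIC))
show([float(x) for x in sys.argv[4:7]] if len(sys.argv)>4 else None)
E
python3 look.py 231 290 g1 .564 .401 .015
```

```text
t 6.3 tcp [0.5655 0.4015 0.0196] yaw(y) 0.3861 xaxis [ 6.e-04  2.e-04 -1.e+00] F [ 0.44  0.99 -0.41] gap 0.0557 j6 [ 0.5   0.66  0.07  0.98 -0.    1.69]
shift cm tool [ 0.46 -0.16 -0.01]
```

View pics/g1.png

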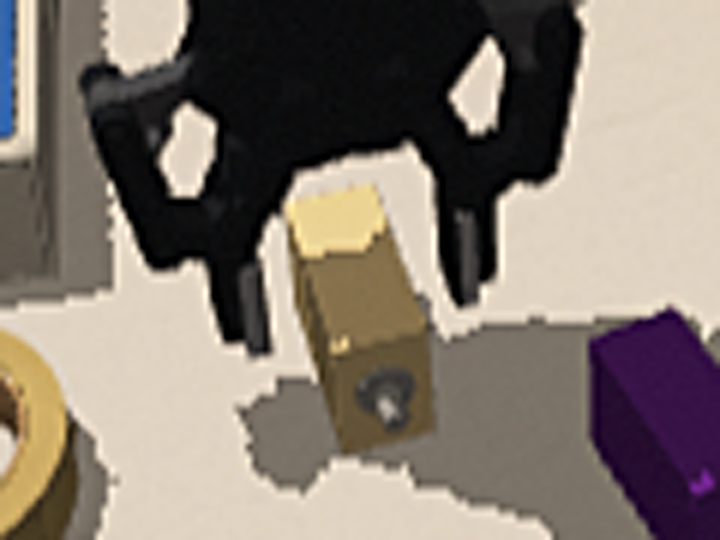

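The fingers straddle the ivory block at image (360,300), clear of the purple one. I'll drop the last 4 mm and close.

>>> {"name": "servo_tool", "arguments": {"moves": [[0.4,-0.1,0,0,-0.3],[0,0,0,0,-0.3],[0,0,0,0,0],[0,0,0,0,0.2],[0,0,0,0,0.4],[0,0,0,0,0.6],[0,0,0,0,1],[0,0,0,0,1],[0,0,0,0,1],[0,0,0,0,1]], "grip_force": 50}}

```text
clock: 7.55
tcp_pos: [0.5646, 0.401, 0.0155]
orientation: [0.587, 0.395, 0.586, -0.395]
wrist_force: [0.8, -0.5, 3.1]
finger_gap: 0.0271
```

```bash
python3 look.py 231 290 g2
```

```text
t 7.6 tcp [0.5646 0.401  0.0155] yaw(y) 0.386 xaxis [ 6.e-04  2.e-04 -1.e+00] F [ 0.93 -0.15  2.82] gap 0.0273 j6 [ 0.5   0.66  0.06  0.97 -0.    1.69]
```

View pics/g2.png

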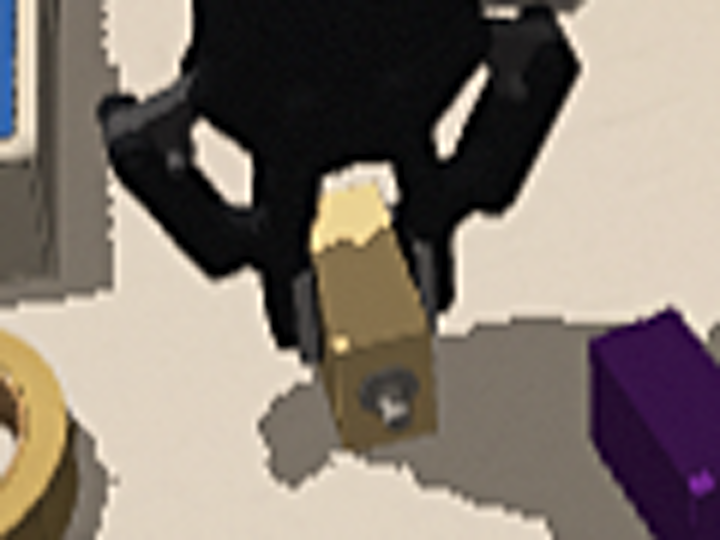

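>>> {"name": "servo_tool", "arguments": {"moves": [[-0.5,0,0,0,1],[-1,0,0,0,1],[-1.5,0,0,0,1],[-1.5,0,0,0,1],[-1.5,0,0,0,1],[0,0,0,0.09,1],[0,0,0,0.09,1],[0,0,0,0.09,1],[0,0,0,0.09,1],[0,0,0,0,1]]}}

```text
clock: 8.85
tcp_pos: [0.5646, 0.401, 0.0761]
orientation: [0.507, 0.493, 0.507, -0.493]
wrist_force: [-0.9, 0.2, -1.7]
finger_gap: 0.0272
```

```bash
python3 look.py 231 270 g3 .577 .151 .075
```

```text
t 8.9 tcp [0.5646 0.401  0.0759] yaw(y) 0.0277 xaxis [ 6.e-04  2.e-04 -1.e+00] F [ 0.68  0.22 -1.7 ] gap 0.0268 j6 [ 0.5   0.61  0.13  1.09 -0.    2.05]
shift cm tool [ 0.09  0.55 25.03]
```

View pics/g3.png

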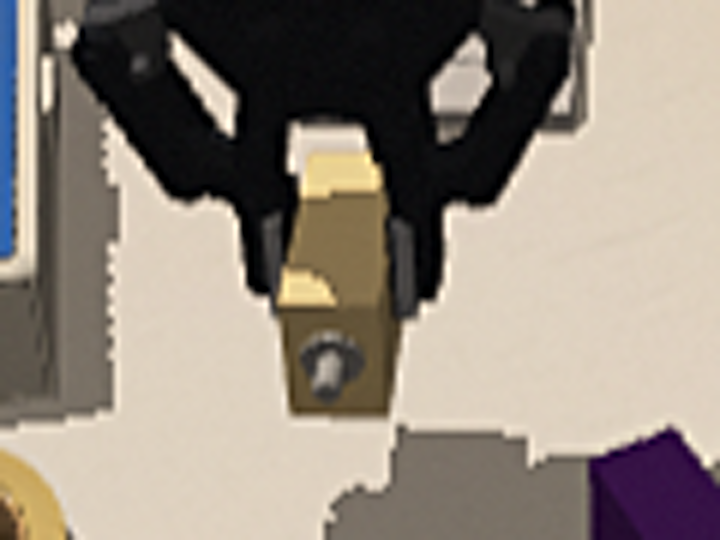

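>>> {"name": "servo_tool", "arguments": {"moves": [[0,0.2,2,0,1],[0,0.2,4,0,1],[0,0.2,4,0,1],[0,0.2,4,0,1],[0,0.2,4,0,1],[0,0.2,4,0,1],[0,0.2,3.2,0,1],[0.5,0,0,0,1],[1,0,0,0,1],[1,0,0,0,1]]}}

```text
clock: 10.15
tcp_pos: [0.5845, 0.1499, 0.0494]
orientation: [0.507, 0.493, 0.507, -0.493]
wrist_force: [1.1, -0.1, -0.6]
finger_gap: 0.027
```

```bash
python3 look.py 246 215 g4 .579 .149 .03; python3 - <<'E'
from workcell import optics
from h import *
T=optics.read_camera("top")
cv2.imwrite("pics/t4.png",T["pixels"])
E
```

```text
t 10.2 tcp [0.5835 0.15   0.0478] yaw(y) 0.0274 xaxis [-2.8e-03 -3.0e-04 -1.0e+00] F [-0.33 -0.04 -1.96] gap 0.0273 j6 [ 0.12  0.48 -0.17  0.92  0.    1.66]
shift cm tool [ 1.78 -0.45  0.09]
```

View pics/g4.png

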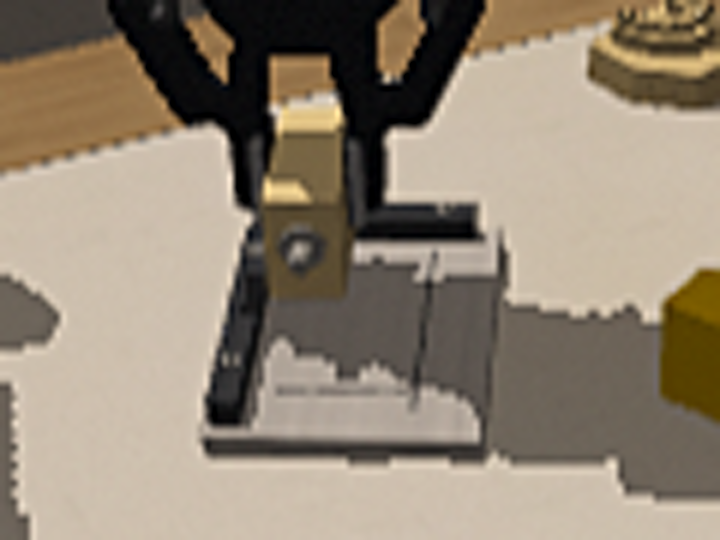

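View pics/t4.png

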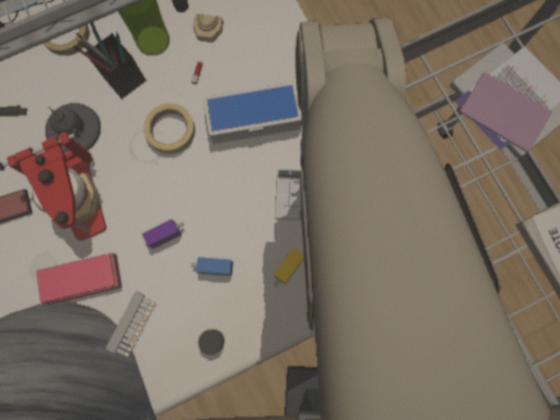

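>>> {"name": "servo_tool", "arguments": {"moves": [[0,-0.4,0,0,1],[0,-0.2,0,0,1],[0.5,0,0,0,1],[0.5,0,0,0,1],[0.4,0,0,0,1],[0.3,0,0,0,1],[0,0,0,0,1],[0,0,0,0,1],[0,0,0,0,1],[0,0,0,0,1]]}}

```text
clock: 11.5
tcp_pos: [0.579, 0.1492, 0.0334]
orientation: [0.507, 0.494, 0.506, -0.493]
wrist_force: [0.2, 0.1, -0.9]
finger_gap: 0.0274
```

```bash
python3 look.py 246 215 g5 .579 .149 .03; python3 - <<'E'
from workcell import optics,models,env
from h import *
S=optics.read_camera("side"); s=env.get_state()
z0=s["tcp_pos"][2]-.0155
for q,h in(("ivory_block_stub",.024),("ivory_block_center",.022)):
  for r in models.pinpoint(q,S):
    l=r["location"]
    if 190<l[0]<300 and 170<l[1]<260:
        X=ray(S,l,z0+h); d=X[:2]-[.6023,.1112]; a=1.597; print(q,l,r["conf"],X.round(4),"jig",np.dot(d,[np.cos(a),np.sin(a)]).round(4),np.dot(d,[-np.sin(a),np.cos(a)]).round(4))
E
```

```text
t 11.55 tcp [0.579  0.1492 0.0334] yaw(y) 0.026 xaxis [ 3.e-04 -1.e-04 -1.e+00] F [-1.1   0.32 -2.12] gap 0.0271 j6 [ 0.12  0.48 -0.21  0.88 -0.    1.66]
shift cm tool [ 0.34 -0.    0.02]
ivory_block_stub [234.8, 220.3] 0.85 [0.5828 0.1959 0.0419] jig 0.0852 0.0173
ivory_block_center [242.2, 210.1] 0.91 [0.5722 0.1537 0.0399] jig 0.0433 0.0289
ivory_block_center [232.2, 209.2] 0.47 [0.5949 0.1514 0.0399] jig 0.0404 0.0063
```

View pics/g5.png

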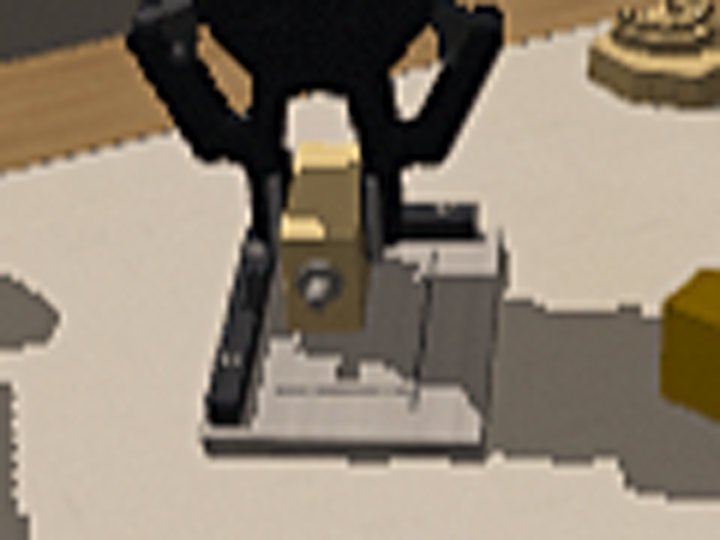

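>>> {"name": "servo_tool", "arguments": {"moves": [[0.2,0,0,0,1],[0.2,0,0,0,1],[0.1,0,0,0,1],[0.1,0,0,0,1],[0,0,0,0,1],[0,0,0,0,1],[0,0,0,0,1],[0,0,0,0,1],[0,0,0,0,1],[0,0,0,0,1]]}}

```text
clock: 12.95
tcp_pos: [0.5789, 0.1492, 0.0273]
orientation: [0.506, 0.493, 0.506, -0.493]
wrist_force: [-0.1, 1.0, -1.0]
finger_gap: 0.0272
```

>>> {"name": "servo_tool", "arguments": {"moves": [[0.05,0,0,0,1],[0,0,0,0,1],[0.05,0,0,0,1],[0,0,0,0,1],[0.03,0,0,0,1],[0,0,0,0,1],[0,0,0,0,1],[0,0,0,0,1],[0,0,0,0,1],[0,0,0,0,1]]}}

```text
clock: 14.2
tcp_pos: [0.5789, 0.1492, 0.026]
orientation: [0.506, 0.493, 0.506, -0.493]
wrist_force: [0.2, -0.1, -1.7]
finger_gap: 0.0273
```

>>> {"name": "servo_tool", "arguments": {"moves": [[0.03,0,0,0,1],[0,0,0,0,1],[0.03,0,0,0,1],[0,0,0,0,1],[0,0,0,0,1],[0,0,0,0,1],[0,0,0,0,1],[0,0,0,0,1],[0,0,0,0,1],[0,0,0,0,1]]}}

```text
clock: 15.45
tcp_pos: [0.5789, 0.1492, 0.0255]
orientation: [0.507, 0.493, 0.506, -0.493]
wrist_force: [-0.0, -0.5, 1.9]
finger_gap: 0.0274
```

>>> {"name": "servo_tool", "arguments": {"moves": [[0,0.1,0.1,0,1],[0,0.1,0.1,0,1],[0,0.1,0.1,0,1],[0,0.1,0.1,0,1],[0,0,0.05,0,1],[0,0,0,0,1],[0,0,0,0,1],[0,0,0,0,1],[0,0,0,0,1],[0,0,0,0,1]]}}

```text
clock: 16.7
tcp_pos: [0.5835, 0.1448, 0.0255]
orientation: [0.507, 0.494, 0.506, -0.493]
wrist_force: [1.7, 2.1, 1.5]
finger_gap: 0.0268
```

```bash
python3 look.py 246 215 g6 
```

```text
t 16.75 tcp [0.5834 0.1447 0.0255] yaw(y) 0.0259 xaxis [ 8.e-04 -2.e-04 -1.e+00] F [1.6  1.06 2.12] gap 0.0274 j6 [ 0.11  0.5  -0.21  0.87 -0.    1.65]
```

View pics/g6.png

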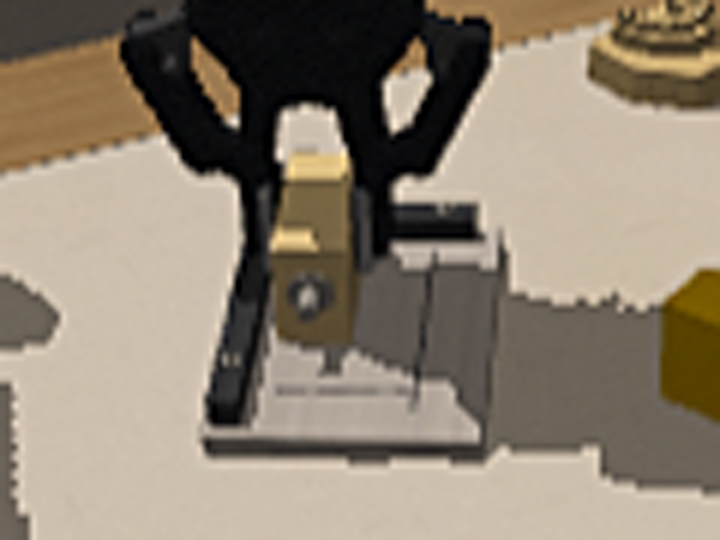

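>>> {"name": "servo_tool", "arguments": {"moves": [[0,0,0.05,0,1],[0,0,0.05,0,1],[0,0,0.05,0,1],[0,0,0.03,0,1],[0,0,0,0,1],[0,0,0,0,1],[0,0,0,0,1],[0,0,0,0,1],[0,0,0,0,1],[0,0,0,0,1]]}}

```text
clock: 18.0
tcp_pos: [0.5829, 0.1432, 0.0255]
orientation: [0.506, 0.493, 0.507, -0.493]
wrist_force: [-0.0, 3.7, 4.5]
finger_gap: 0.027
```

>>> {"name": "servo_tool", "arguments": {"moves": [[0,0,0.03,0,1],[0,0,0.03,0,1],[0,0,0,0,1],[0,0,0,0,1],[0,0,0,0,1],[0,0,0,0,1],[0,0,0,0,1],[0,0,0,0,1],[0,0,0,0,1],[0,0,0,0,1]]}}

```text
clock: 19.25
tcp_pos: [0.583, 0.1426, 0.0255]
orientation: [0.506, 0.493, 0.507, -0.493]
wrist_force: [-0.8, 3.7, 4.8]
finger_gap: 0.0272
```

>>> {"name": "servo_tool", "arguments": {"moves": [[-0.03,0,0,0,1],[0,0,0.03,0,1],[0,0,0.03,0,1],[0,0,0.03,0,1],[0,0,0,0,1],[0,0,0,0,1],[0,0,0,0,1],[0,0,0,0,1],[0,0,0,0,1],[0,0,0,0,1]]}}

```text
clock: 20.5
tcp_pos: [0.5829, 0.1413, 0.0255]
orientation: [0.506, 0.493, 0.506, -0.494]
wrist_force: [0.0, 1.3, 2.0]
finger_gap: 0.0271
```

>>> {"name": "servo_tool", "arguments": {"moves": [[0,0,0.03,0,1],[0,0,0.03,0,1],[0,0,0,0,1],[0,0,0,0,1],[0,0,0,0,1],[0,0,0,0,1],[0,0,0,0,1],[0,0,0,0,1],[0,0,0,0,1],[0,0,0,0,1]]}}

```text
clock: 21.75
tcp_pos: [0.583, 0.141, 0.0256]
orientation: [0.506, 0.493, 0.507, -0.493]
wrist_force: [-0.3, 3.4, -1.2]
finger_gap: 0.0274
```

>>> {"name": "servo_tool", "arguments": {"moves": [[0,0.05,0,0,1],[0,0.05,0,0,1],[0,0.05,0,0,1],[0,0.05,0,0,1],[0,0.05,0,0,1],[0,0,0,0,1],[0,0,0,0,1],[0,0,0,0,1],[0,0,0,0,1],[0,0,0,0,1]]}}

```text
clock: 23.0
tcp_pos: [0.585, 0.1411, 0.0255]
orientation: [0.506, 0.493, 0.507, -0.494]
wrist_force: [-3.4, 3.8, 0.6]
finger_gap: 0.0273
```

>>> {"name": "servo_tool", "arguments": {"moves": [[0,0.04,0,0,1],[0,0.04,0,0,1],[0,0,0,0,1],[0,0,0,0,1],[0,0,0,0,1],[0,0,0,0,1],[0,0,0,0,1],[0,0,0,0,1],[0,0,0,0,1],[0,0,0,0,1]]}}

```text
clock: 24.25
tcp_pos: [0.5859, 0.1411, 0.0255]
orientation: [0.506, 0.493, 0.507, -0.494]
wrist_force: [-3.1, 3.2, -0.4]
finger_gap: 0.0273
```

>>> {"name": "servo_tool", "arguments": {"moves": [[0,0.04,0,0,1],[0,0.04,0,0,1],[0,0,0,0,1],[0,0,0,0,1],[0,0,0,0,1],[0,0,0,0,1],[0,0,0,0,1],[0,0,0,0,1],[0,0,0,0,1],[0,0,0,0,1]]}}

```text
clock: 25.5
tcp_pos: [0.5868, 0.1411, 0.0255]
orientation: [0.506, 0.493, 0.507, -0.494]
wrist_force: [-2.6, 3.6, -0.5]
finger_gap: 0.0274
```

```bash
python3 look.py 246 215 g7 
```

```text
t 25.55 tcp [0.5868 0.1411 0.0255] yaw(y) 0.0261 xaxis [-8.e-04  0.e+00 -1.e+00] F [-3.56  3.31  0.3 ] gap 0.0271 j6 [ 0.1   0.5  -0.2   0.87  0.    1.65]
```

View pics/g7.png

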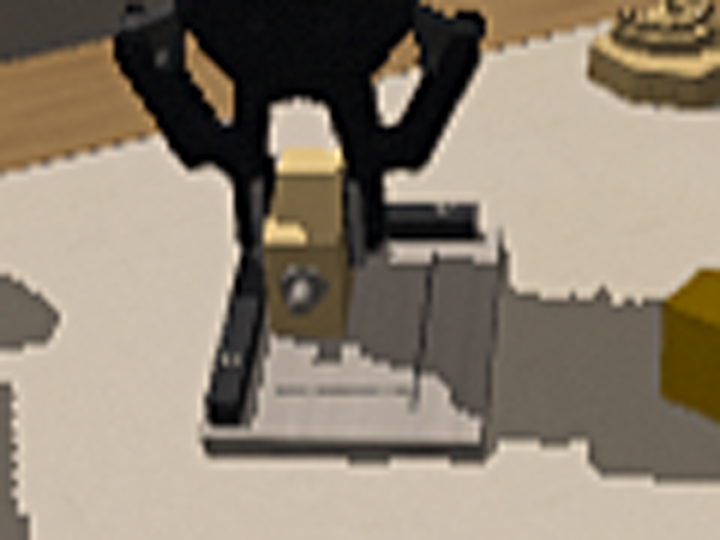

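>>> {"name": "servo_tool", "arguments": {"moves": [[0,0.04,0,0,1],[0,0.03,0,0,1],[0,0,0,0,1],[0,0,0,0,1],[0,0,0,0,1],[0,0,0,0,1],[0,0,0,0,1],[0,0,0,0,1],[0,0,0,0,1],[0,0,0,0,1]]}}

```text
clock: 26.8
tcp_pos: [0.5875, 0.1411, 0.0255]
orientation: [0.506, 0.493, 0.507, -0.494]
wrist_force: [-4.0, 3.7, -1.0]
finger_gap: 0.0267
```

>>> {"name": "servo_tool", "arguments": {"moves": [[0,0.03,0,0,1],[0,0.02,0,0,1],[0,0,0,0,1],[0,0,0,0,1],[0,0,0,0,1],[0,0,0,0,1],[0,0,0,0,1],[0,0,0,0,1],[0,0,0,0,1],[0,0,0,0,1]]}}

```text
clock: 28.05
tcp_pos: [0.588, 0.1411, 0.0255]
orientation: [0.506, 0.493, 0.507, -0.494]
wrist_force: [-4.0, 4.6, -0.1]
finger_gap: 0.0271
```

>>> {"name": "servo_tool", "arguments": {"moves": [[0,0.03,0,0,1],[0,0.03,0,0,1],[0,0,0,0,1],[0,0,0,0,1],[0,0,0,0,1],[0,0,0,0,1],[0,0,0,0,1],[0,0,0,0,1],[0,0,0,0,1],[0,0,0,0,1]]}}

```text
clock: 29.3
tcp_pos: [0.589, 0.1411, 0.0256]
orientation: [0.506, 0.493, 0.506, -0.493]
wrist_force: [-2.1, 4.0, -2.0]
finger_gap: 0.0271
```

>>> {"name": "servo_tool", "arguments": {"moves": [[0,0.03,0,0,1],[0,0.03,0,0,1],[0,0,0,0,1],[0,0,0,0,1],[0,0,0,0,1],[0,0,0,0,1],[0,0,0,0,1],[0,0,0,0,1],[0,0,0,0,1],[0,0,0,0,1]]}}

```text
clock: 30.55
tcp_pos: [0.5896, 0.1411, 0.0256]
orientation: [0.506, 0.493, 0.506, -0.493]
wrist_force: [-2.8, 4.8, -2.0]
finger_gap: 0.0273
```

>>> {"name": "servo_tool", "arguments": {"moves": [[0,0.03,0,0,1],[0,0.03,0,0,1],[0,0,0,0,1],[0,0,0,0,1],[0,0,0,0,1],[0,0,0,0,1],[0,0,0,0,1],[0,0,0,0,1],[0,0,0,0,1],[0,0,0,0,1]]}}

```text
clock: 31.8
tcp_pos: [0.59, 0.1411, 0.0256]
orientation: [0.506, 0.493, 0.507, -0.494]
wrist_force: [-3.2, 6.0, -1.5]
finger_gap: 0.0274
```

```bash
python3 look.py 246 215 g8; python3 - <<'E'
from workcell import optics,models,env
from h import *
S=optics.read_camera("side")
a=1.597
for q,h in(("ivory_block_stub",.034),("ivory_block_center",.032),("jig_corner",.01)):
  for r in models.pinpoint(q,S):
    l=r["location"]
    if 190<l[0]<300 and 170<l[1]<260:
        X=ray(S,l,h); d=X[:2]-[.6023,.1112]; print(q,l,round(r["conf"],2),"jig",np.dot(d,[np.cos(a),np.sin(a)]).round(4),np.dot(d,[-np.sin(a),np.cos(a)]).round(4))
E
```

```text
t 31.85 tcp [0.59   0.1411 0.0256] yaw(y) 0.026 xaxis [-5.e-04 -1.e-04 -1.e+00] F [-1.87  4.75 -1.93] gap 0.0276 j6 [ 0.1   0.51 -0.19  0.87 -0.    1.65]
ivory_block_stub [228.8, 222.3] 0.82 jig 0.082 0.0035
ivory_block_center [234.4, 210.9] 0.97 jig 0.0354 0.0102
jig_corner [231.8, 213.9] 0.64 jig 0.0159 0.0006
```

View pics/g8.png

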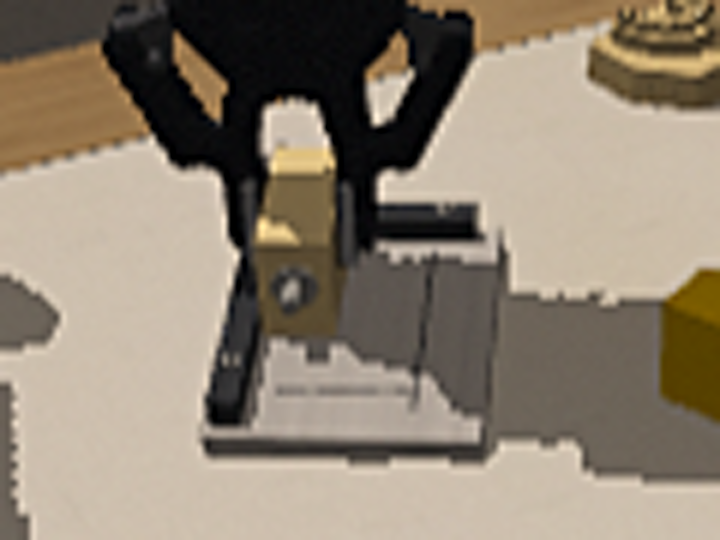

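>>> {"name": "servo_tool", "arguments": {"moves": [[0,0.03,0,0,1],[0,0.03,0,0,1],[0,0,0,0,1],[0,0,0,0,1],[0,0,0,0,1],[0,0,0,0,1],[0,0,0,0,1],[0,0,0,0,1],[0,0,0,0,1],[0,0,0,0,1]]}}

```text
clock: 33.3
tcp_pos: [0.59, 0.1411, 0.0256]
orientation: [0.506, 0.493, 0.507, -0.494]
wrist_force: [-4.2, 4.5, 0.1]
finger_gap: 0.0269
```

>>> {"name": "servo_tool", "arguments": {"moves": [[0,0.03,0,0,1],[0,0.02,0,0,1],[0,0,0,0,1],[0,0,0,0,1],[0,0,0,0,1],[0,0,0,0,1],[0,0,0,0,1],[0,0,0,0,1],[0,0,0,0,1],[0,0,0,0,1]]}}

```text
clock: 34.55
tcp_pos: [0.59, 0.1411, 0.0256]
orientation: [0.506, 0.493, 0.507, -0.494]
wrist_force: [-6.3, 4.8, 0.7]
finger_gap: 0.0276
```

>>> {"name": "servo_tool", "arguments": {"moves": [[0,0.02,0.04,0,1],[0,0.02,0.04,0,1],[0,0.02,0.02,0,1],[0,0,0,0,1],[0,0,0,0,1],[0,0,0,0,1],[0,0,0,0,1],[0,0,0,0,1],[0,0,0,0,1],[0,0,0,0,1]]}}

```text
clock: 35.8
tcp_pos: [0.59, 0.1411, 0.0256]
orientation: [0.505, 0.493, 0.508, -0.494]
wrist_force: [-7.5, 7.3, 2.1]
finger_gap: 0.0273
```

```bash
python3 look.py 246 215 g9; python3 st.py; python3 - <<'E'
from workcell import optics,models
from h import *
p=optics.read_camera("side")
# predicted seated block over picture (corner est from side cam, and from contact: tcp)
im=cv2.resize(p["pixels"][170:260,186:306],None,fx=6,fy=6,interpolation=cv2.INTER_CUBIC)
a=1.597
for C,col in(((.6023,.1112),(0,0,255)),((.605,.1095),(0,255,0))):
  B=np.array([[x,y,z] for x in(0,64) for y in(0,28) for z in(0,44)])/1000.
  W=np.c_[C[0]+np.cos(a)*B[:,0]-np.sin(a)*B[:,1],C[1]+np.sin(a)*B[:,0]+np.cos(a)*B[:,1],B[:,2]+.01]
  P=((proj(p,W)-[186,170]+.5)*6).astype(int)
  for i in range(8):
    for j in range(i):
      if (B[i]!=B[j]).sum()==1: cv2.line(im,tuple(map(int,P[i])),tuple(map(int,P[j])),col,1)
cv2.imwrite("pics/ov9.png",im)
E
```

```text
t 35.85 tcp [0.5901 0.1411 0.0257] yaw(y) 0.0267 xaxis [-0.0031  0.0015 -1.    ] F [-7.27  7.53  1.6 ] gap 0.0271 j6 [ 0.1   0.51 -0.19  0.88  0.    1.65]
t 35.85 tcp [0.5901 0.1411 0.0257] yaw(y) 0.0267 xaxis [-0.0031  0.0015 -1.    ] F [-7.27  7.53  1.6 ] gap 0.0271 j6 [ 0.1   0.51 -0.19  0.88  0.    1.65]
[[-0.003  1.     0.027]
 [ 0.002  0.027 -1.   ]
 [-1.    -0.003 -0.002]]
```

View pics/g9.png

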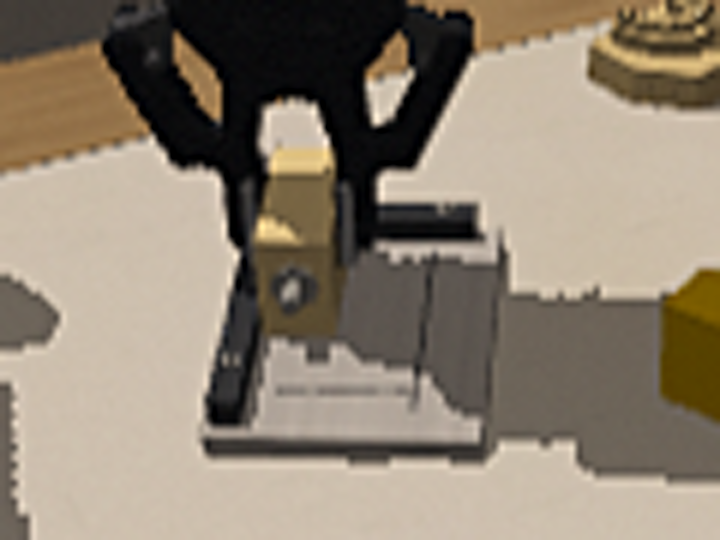

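View pics/ov9.png

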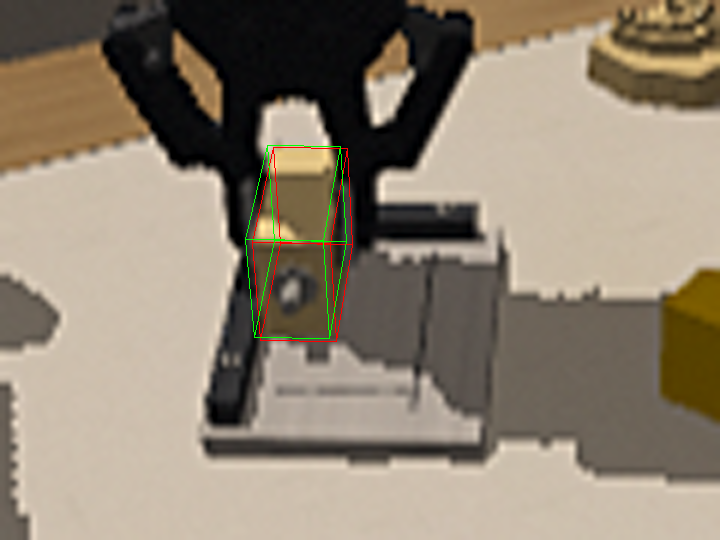

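>>> {"name": "servo_tool", "arguments": {"moves": [[0,0.03,0.03,0,1],[0,0.03,0.03,0,1],[0,0.03,0.02,0,1],[0,0.03,0,0,1],[0,0,0,0,1],[0,0,0,0,1],[0,0,0,0,1],[0,0,0,0,1],[0,0,0,0,1],[0,0,0,0,1]]}}

```text
clock: 37.15
tcp_pos: [0.5901, 0.1411, 0.0257]
orientation: [0.505, 0.493, 0.509, -0.494]
wrist_force: [-10.4, 10.1, 3.8]
finger_gap: 0.027
```

>>> {"name": "servo_tool", "arguments": {"moves": [[0,0,0,0,1],[0,0,0,0,1],[0,0,0,0,1],[0,0,0,0,1],[0,0,0,0,1],[0,0,0,0,1],[0,0,0,0,1],[0,0,0,0,1],[0,0,0,0,1],[0,0,0,0,1]]}}

```text
clock: 38.4
tcp_pos: [0.5901, 0.1411, 0.0257]
orientation: [0.505, 0.493, 0.509, -0.494]
wrist_force: [-10.3, 9.0, 3.6]
finger_gap: 0.0273
```

```bash
python3 look.py 246 215 g10;python3 - <<'E'
from workcell import optics
from m import bmask
from fit import *
from st import show
p=optics.read_camera("side");p=optics.read_camera("side")
show()
q,m,w=bmask(p,(234,219),30,70)
cv2.imwrite("pics/msk.png",cv2.resize((m*255).astype(np.uint8),None,fx=8,fy=8,interpolation=cv2.INTER_NEAREST))
E
```

```text
t 38.45 tcp [0.5901 0.1411 0.0257] yaw(y) 0.0273 xaxis [-0.0052  0.0028 -1.    ] F [-10.84   8.74   4.63] gap 0.0275 j6 [ 0.1   0.51 -0.18  0.88  0.    1.64]
t 38.65 tcp [0.5901 0.1411 0.0257] yaw(y) 0.0273 xaxis [-0.0052  0.0028 -1.    ] F [-9.54  9.51  5.07] gap 0.0273 j6 [ 0.1   0.51 -0.18  0.88  0.    1.64]
```

View pics/g10.png

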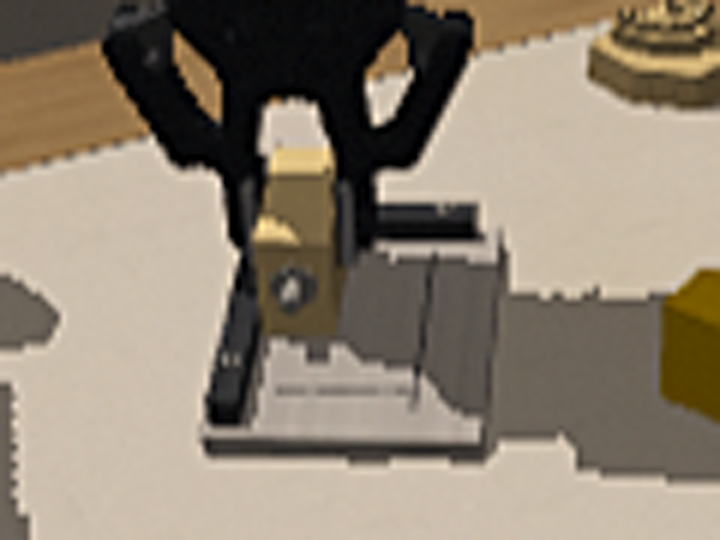

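```bash
python3 - <<'E'
from workcell import order
print(order.hand_in())
from st import show
show()
E
```

```text
the job is handed in; nothing more can be done
None
the job is handed in; nothing more can be done
```

I picked up the ivory block and set it on the jig plate with its stub pointing away from the short fence. I then slid it home against both fences and handed in at about 39 s, still gripping and pushing. The hand-in reports no verdict, so the final result is unconfirmed.

**Last checks:**
- **Force:** the wrist showed about 10 N towards the long fence and 9 N towards the short fence. It also showed about 4–5 N upward from the plate. Friction is included in those readings, so the pure fence forces are somewhat lower.
- **Seating:** the tool position no longer moved when I pushed harder in either direction.
- **Angle:** the tool's yaw put the block about 0.001 rad off the jig's estimated direction, and the tool's tilt was about 0.006 rad.
- **Grip:** the finger opening was steady at about 27 mm on the 28 mm block.
- **Bystanders:** I never moved against the blue block or the cast, but I did not measure their positions again at the end.

**One disagreement:** the block met the long fence about 2 mm farther out than the camera estimate. That is about the stated calibration error, and the side view looks consistent with the block being flush.

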